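# Index the egg-candling carousel to the blue-green egg

### The job

Bring the blue-green egg in front of the candling lamp: pull the carousel's sprung red index knob up, turn the carousel gently to that egg's station, and let the pin drop fully home in the station's hole, then let go. Do not touch the eggs or let one tip, and leave the tray, the tin and the brush alone.

Things in the scene. Friction and masses are not known exactly. Their poses are not given: they have to be found in the camera images.
- stand: Fixed stand of the egg-candling carousel: round wooden base 250 mm across with a blue lamp. Origin on the table, on the carousel's vertical turning axis; z up; x points from the axis to the lamp (snout from 142 mm, housing 180 to 230 mm from the axis, 124 mm tall).
- hub (a point): Middle of the carousel's top, on its axis, 57 mm above the table. The carousel is a plywood disc 300 mm across with a hub 28 mm tall and five black egg cups on a 110 mm radius, at -90, -45, 0, 45 and 90 degrees from this point's x axis (x and y turn with the disc); the red index knob is at 180 degrees, 100 mm from the axis.
- carousel (a joint): Turn of the carousel, rad, counter-clockwise from above; 0 at the start, where the pin is in a hole and the middle cup faces the lamp. Stops at +-1.92. The bearing drags by about 0.08 N m and stays where it is left. With the pin home it has about 0.7 degrees of play either way. Disc and eggs weigh about 1.2 kg, so a finger that meets the knob gives a short bump first.
- index_ring (a point): On the axis, 40 mm above the table: the top of the fixed steel ring hidden under the disc, with a pin hole (10.5 mm wide) for each station: at joint 0 and near -90, -45, 45 and 90 degrees. Those four were drilled by hand and are each up to 6 degrees off, either way and independently: feel for the hole.
- knob_mid (a point): Centre of the red knob of the sprung index pin: upright cylinder 32 mm across, 24 mm tall, spinning freely on the pin. Pin home: 110 mm above the table, above a thin stem. It pulls straight up 18 mm at most and clears the hole after 10 mm. Spring: 5 N at home, 9 N fully up.
- pin_bush (a point): Top middle of the brass bush, 30 mm across and 73 mm above the table, that guides the 8 mm steel index pin under the knob. Let go between holes, its tip rides on the ring with the knob 10 mm above home and slides easily (about 2 N at the knob turns the disc). Over a hole it snaps down and locks the disc. A finger pressing sideways on the knob can keep it from going all the way down.
- lamp_spot (a point): Where the middle of the egg to be candled stands: in front of the lamp, 110 mm from the axis along the stand's x, 88 mm above the table. An egg whose station's pin is home stands within about 15 mm of it.
- egg_blue: The blue-green duck egg, 46 mm across and 62 mm tall, standing in one of the cups at +-45 or +-90 degrees (which one varies). Origin at its underside, 57 mm above the table; z up through the egg.
- tin: Bystander: a green metal tin, 74 mm across, 110 mm tall; origin under its middle.
- egg_tray: Bystander: an empty black plastic egg tray of ten cells, 240 x 110 x 45 (long along x) mm; origin under its middle.
- brush: Bystander: a wooden egg brush lying on the table along its x axis; origin under its middle.
- egg_a: A cream duck egg like the blue one, in the cup before the lamp at the start; origin at its underside.
- egg_b: A cream duck egg like the blue one, in one of the other cups; origin at its underside.
- egg_c: A cream duck egg like the blue one, in one of the other cups; origin at its underside.
- egg_d: A cream duck egg like the blue one, in one of the other cups; origin at its underside.
Things that resemble listed ones, but are neither listed nor needed, are in the scene too. Leave any brown, pink or purple look-alike of the egg_a alone.

How it is judged (in metres and radians):
On the way:
1. the index pin is pulled up out of its hole (knob more than 9 mm above home) (z of knob_mid in the frame of stand above 0.119 m), for 0.1 s.
At the end, for the whole second after the job is handed in: The blue-green egg's axis is within 24 mm of the lamp spot, the knob is within 3 mm of its home height (pin down in that station's hole), the carousel is at rest and all five eggs stand upright in their cups (tilt under 0.35 rad) (z of knob_mid in the frame of stand below 0.113 m and horizontal distance between egg_blue and lamp_spot below 0.024 m and velocity of joint carousel between -0.05 and 0.05 rad/s and angle between each of egg_blue, egg_a, egg_b, egg_c, egg_d's own z axis and vertical below 0.35 rad); the robot touches nothing.
It fails at once if an egg is touched by the robot (contact force between any of the fingers, the arm and egg_blue above 0.5 N or contact force between any of the fingers, the arm and egg_a above 0.5 N or contact force between any of the fingers, the arm and egg_b above 0.5 N or contact force between any of the fingers, the arm and egg_c above 0.5 N or contact force between any of the fingers, the arm and egg_d above 0.5 N).
It fails at once if an egg tips over or leaves its cup (angle between any of egg_blue, egg_a, egg_b, egg_c, egg_d's own z axis and vertical above 0.6 rad or height (world z) of any of egg_blue, egg_a, egg_b, egg_c, egg_d above 0.075 m or height (world z) of any of egg_blue, egg_a, egg_b, egg_c, egg_d below 0.045 m).
It fails at once if the carousel is spun roughly (faster than 2.5 rad/s) (velocity of joint carousel above 2.5 rad/s or velocity of joint carousel below -2.5 rad/s).
It fails at once if the egg tray, tin or brush is moved more than 25 mm (distance of any of egg_tray, tin, brush from where it was at the start of the episode above 0.025 m).
It also fails if it takes over 48 s, if anything falls off the work surface, if the arm or the gripper's body presses on something with over 40 N, if the wrist force passes 120 N, or if a joint passes its speed limit or range.

### The arm

A 6-joint arm with a two-finger parallel gripper is mounted at the origin on the work surface. World frame = base frame: x ahead of the robot, y to its left, z up, the work surface at z = 0. Lengths are in mm, angles in rad, forces in N, time in s.
With the tool pointing down it reaches from about 350 to 775 mm from the base axis. Payload 7.3 kg.
Tool frame: the origin (TCP) lies at the very end of the fingers, on their centre line; the grasp point (between the pads) lies 19 mm behind it; z points along the fingers, y is the direction in which the jaws open and shut (so a half turn about z gives the same grasp; the last joint's range is limited). The gripper opens to 92 mm and grips with 3 to 60 N. Pads are 19 mm wide; open, the fingers measure 130 mm over their backs; the gripper's body (75 mm by 190 mm) begins 47 mm behind the grasp point.
Start: joints at [-1.262, 0.342, 1.524, -0, 1.275, -0.146], TCP at [230.647, -471.642, 226.741] pointing down, gripper open.
Joint ranges: [-2.53, 2.53], [-0.77, 2.02], [0.04, 2.7], [-1, 4.14], [0.28, 2.66], [-3.11, 3.11]. Speed limits (rad/s): [2.57, 2.57, 3.14, 3.14, 3.14, 3.14].

### API

Orientations are given as a rotation vector (axis times angle).
In Python, from cell import robot gives the robot as it stands.
- The arm moves only by the tool drive_tool, never from a script. Its argument "moves" is a list of rows, each an object of numbers: "dx", "dy", "dz": the shift along the tool's x, y, z in mm; "wx", "wy", "wz": the turn, a rotation vector about the tool's x, y, z in rad. In form: [{"dx": .., "dy": .., "dz": .., "wx": .., "wy": .., "wz": ..}, ...]. A call has 1 to 5 rows; each row shifts and turns the pose as measured when the row begins, along the tool's axes as they then stand; what a row does not reach is not made up. A row lasts 1/10 s, in which the tool goes at most 50 mm and 8.59 degrees, less where a joint would pass 70% of its speed; a pose out of reach is approached as far as the arm can. A call is refused whole if a number of a shift passes 50 or a number of a turn 0.15, either way. A call with a gripper value outside its range is refused whole. "hand" is the finger opening in mm, from 0 to 91.8, set as the call begins (left out, the last holds). The fingers move at their own pace and stop on an object; "grip_force" is the grip in N (left out, the last holds). Time passes only in rows, so rows that do not move let the fingers close. It gives the time, the measured TCP pose, the force and the opening at its end, in the units of the state.
- robot.state(): the state, without advancing time (a new reading comes with each control period).
- robot.camera(name): name is "side" or "top"; returns a dict with "color" (384x512x3 uint8, red, green, blue), "mtx" (3x3 intrinsics, pixels), "world_from_camera" (4x4, takes a point from camera to world coordinates). Camera axes: x right, y down, z forward; pixel columns grow to the right and rows downward; lengths in mm; the calibration is good to about 2 mm. A picture is of the moment at which its call begins. There is no depth.
- robot.sign_off(): hands the job in, once; it reports no verdict.
The state is a dict: "clock": time; "joint_positions": joint angles; "qd": joint speeds; "tau": joint torques, N m; "position": TCP position; "tcp_rot": TCP orientation; "ft_force": force on the tool from outside, world axes, zero at the start; "moment": the same for the moment, N m; "width": finger opening in mm.
Only numpy, scipy, OpenCV 4.12 (cv2) and the standard library are available. Lean on these libraries where they do the work, as an engineer would, in place of code of your own. Each camera call takes 0.05 s, during which the arm holds its last target. There are 200 camera calls.

## Working session

There is one attempt and no reset: what is moved stays moved. The work goes in short steps, Python scripts to look and compute and a tool call to move; the robot and the scene stay as the last step left them, time stands still between calls to the robot, and variables do not carry over. Pictures are saved under pics/ and viewed, about 8 in all and at most 12, crops included, and the job is handed in when it is done.

Besides the shell and the picture viewer there is one more tool, called after "Request:" as name(argument=value, ...) on one line, values as JSON. drive_tool: Moves the arm, as the interface text tells. Its arguments: {"type":"object","properties":{"moves":{"type":"array","items":{"type":"object","properties":{"dx":{"type":"number"},"dy":{"type":"number"},"dz":{"type":"number"},"wx":{"type":"number"},"wy":{"type":"number"},"wz":{"type":"number"}}}},"hand":{"type":"number"},"grip_force":{"type":"number"}},"required":["moves"]}

```bash
mkdir -p pics
cat > h.py <<'E'
import numpy as np,cv2
from cell import robot
def ray(c,u,v,z):
    M=c['world_from_camera'];d=M[:3,:3]@np.linalg.inv(c['mtx'])@[u,v,1];o=M[:3,3]
    return o+d*(z-o[2])/d[2]
def proj(c,p):
    q=np.linalg.inv(c['world_from_camera'])@np.append(p,1);q=c['mtx']@q[:3];return q[:2]/q[2]
E
python3 - <<'E'
from h import *
for n in ['top','side']:
    c=robot.camera(n);cv2.imwrite(f'pics/{n}0.png',c['color'][:,:,::-1]);np.save(n+'.npy',c,allow_pickle=True)
    print(n,c['world_from_camera'].round(2),c['mtx'])
print(robot.state())
E
```

```text
top [[-3.00000e-02 -9.90000e-01  1.60000e-01  5.05930e+02]
 [-1.00000e+00  3.00000e-02  1.00000e-02 -2.62500e+01]
 [-2.00000e-02 -1.60000e-01 -9.90000e-01  1.08237e+03]
 [ 0.00000e+00  0.00000e+00  0.00000e+00  1.00000e+00]] [[379.2423306    0.         256.90762646]
 [  0.         379.2423306  186.92812276]
 [  0.           0.           1.        ]]
side [[-8.70000e-01 -2.50000e-01  4.30000e-01  7.19100e+01]
 [-5.00000e-01  4.20000e-01 -7.60000e-01  1.07565e+03]
 [ 1.00000e-02 -8.70000e-01 -4.90000e-01  7.87600e+02]
 [ 0.00000e+00  0.00000e+00  0.00000e+00  1.00000e+00]] [[406.08089486   0.         252.29993478]
 [  0.         406.08089486 191.4719196 ]
 [  0.           0.           1.        ]]
{'clock': 0.1, 'joint_positions': array([-1.26198243e+00,  3.42642288e-01,  1.52490453e+00, -4.05946016e-06,
        1.27541722e+00, -1.46028983e-01]), 'qd': array([ 0.00027382, -0.00133155, -0.00166217, -0.00045732,  0.00014234,
       -0.00053797]), 'tau': array([ 1.74347035e-03, -4.32004595e+01, -2.44694245e+01,  7.18561420e-02,
        5.25646994e-02, -6.47412730e-05]), 'position': array([ 230.53788061, -471.27298595,  226.12597376]), 'tcp_rot': array([-3.05936806e+00, -7.08016382e-01,  1.81139165e-04]), 'ft_force': array([ 0.41347764, -0.19535201, -0.52022725]), 'moment': array([ 0.01665954, -0.00943194, -0.01206537]), 'width': 91.85396727407255}
```

View pics/top0.png

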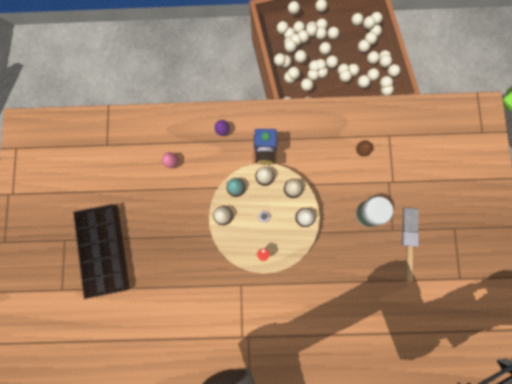

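View pics/side0.png

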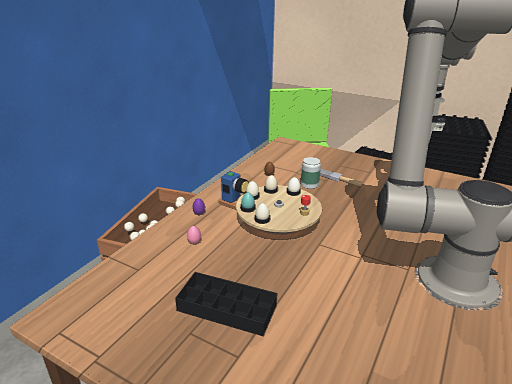

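The top view shows the disc centred near (264,217), the red knob at (263,254), the lamp at (265,140), and the blue-green egg at (235,187). That puts the egg at the +45° station, so the carousel must turn about -45°. The side view agrees.

```bash
cat >> h.py <<'E'
def blob(c,lo,hi,box):
    h=cv2.cvtColor(c['color'],cv2.COLOR_RGB2HSV);m=cv2.inRange(h,np.array(lo),np.array(hi));k=np.zeros_like(m);x0,y0,x1,y1=box;k[y0:y1,x0:x1]=m[y0:y1,x0:x1]
    n,l,s,ce=cv2.connectedComponentsWithStats(k);i=1+np.argmax(s[1:,4]);return ce[i],s[i]
def meet(c1,p1,c2,p2):
    A=[];b=[]
    for c,p in((c1,p1),(c2,p2)):
        M=c['world_from_camera'];d=M[:3,:3]@np.linalg.inv(c['mtx'])@[*p,1];d/=np.linalg.norm(d);P=np.eye(3)-np.outer(d,d);A.append(P);b.append(P@M[:3,3])
    return np.linalg.lstsq(np.vstack(A),np.hstack(b),rcond=None)[0]
E
python3 - <<'E'
from h import *
t,s=[np.load(n+'.npy',allow_pickle=True).item() for n in('top','side')]
rk,st=blob(t,(0,150,120),(8,255,255),(205,160,325,275));sk,ss=blob(s,(0,150,120),(8,255,255),(230,170,330,235))
print(rk,st,sk,ss);print('knob top@110',ray(t,*rk,112),'side',ray(s,*sk,110),'meet',meet(t,rk,s,sk))
# disc: pale wood mask
h=cv2.cvtColor(t['color'],cv2.COLOR_RGB2HSV);print('hsv disc',h[235,240],h[180,265],'table',h[290,200],h[160,120],h[210,340])
hub,_=blob(t,(100,30,60),(130,255,255),(256,208,273,225));print('hub',hub,ray(t,*hub,57))
b,_=blob(t,(75,80,50),(100,255,255),(220,170,250,200));print('blue',b,ray(t,*b,95))
l,_=blob(t,(105,120,40),(125,255,255),(245,120,285,165));print('lamp',l,ray(t,*l,124))
for n,c,z in(('top',t,4),('side',s,4)):
  o=(240,150) if n=='top' else (225,160)
  im=c['color'][o[1]-20:o[1]+130,o[0]-40:o[0]+120,::-1];cv2.imwrite(f'pics/{n}_c.png',cv2.resize(im,None,fx=5 if 0 else 4,fy=4,interpolation=cv2.INTER_CUBIC))
m=cv2.inRange(h,np.array([15,0,150]),np.array([30,140,255]));cnt=max(cv2.findContours(m,0,1)[0],key=cv2.contourArea);print(cv2.fitEllipse(cv2.convexHull(cnt)),cv2.contourArea(cnt))
E
```

```text
[262.97435897 254.93589744] [258 250  11  10  78] [305.58108108 199.68918919] [301 195  10  10  74]
knob top@110 [488.88090689 -24.99715237 112.        ] side [489.37428071 -20.51073612 110.        ] meet [489.79593053 -24.60424502 107.72592466]
hsv disc [ 19  84 233] [ 20  45 202] table [ 13 126 213] [ 13 123 221] [ 13 123 181]Traceback (most recent call last):
  File "<stdin>", line 7, in <module>
  File "h.py", line 10, in blob
    n,l,s,ce=cv2.connectedComponentsWithStats(k);i=1+np.argmax(s[1:,4]);return ce[i],s[i]
                                                     ~~~~~~~~~^^^^^^^^^
    return _wrapfunc(a, 'argmax', axis=axis, out=out, **kwds)
    return bound(*args, **kwds)
ValueError: attempt to get argmax of an empty sequence
```

Run:
```python
from h import *
t,s=[np.load(n+'.npy',allow_pickle=True).item() for n in('top','side')]
h=cv2.cvtColor(t['color'],cv2.COLOR_RGB2HSV)
m=cv2.inRange(h,np.array([16,20,120]),np.array([30,112,255]));k=np.zeros_like(m);k[150:290,195:335]=m[150:290,195:335]
cnt=max(cv2.findContours(k,0,1)[0],key=cv2.contourArea);hull=cv2.convexHull(cnt)
P=np.array([ray(t,*p[0],56)[:2] for p in hull],np.float32);print('disc',cv2.minEnclosingCircle(P),cv2.fitEllipse(P))
for nm,lo,hi,box,z in(('blue',(75,80,50),(100,255,255),(220,170,250,200),95),('lamp',(105,120,40),(125,255,255),(245,120,285,165),124)):
    b,st=blob(t,lo,hi,box);print(nm,b,st,ray(t,*b,z))
im=t['color'][120:280,200:330,::-1];cv2.imwrite('pics/top_c.png',cv2.resize(im,None,fx=3.7,fy=3.7,interpolation=cv2.INTER_CUBIC))
```

```text
disc ((589.9742431640625, -31.62813377380371), 151.41111755371094) ((590.6826171875, -30.73665428161621), (298.876953125, 300.34442138671875), 27.484718322753906)
blue [232.05 185.75] [230 183   5   7  20] [670.82800465  50.85174083  95.        ]
lamp [264.96385542 138.3373494 ] [256 131  19  14 166] [788.72690154 -39.91226237 124.        ]
```

Request:
drive_tool(moves=[{"dx": 38, "dy": -26}, {"dx": 38, "dy": -26}, {"dx": 38, "dy": -26}, {"dx": 38, "dy": -26}, {"dx": 38, "dy": -26}], hand=70, grip_force=20)

```text
$.moves[0]: bad value
```

```bash
cat >> h.py <<'E'
from scipy.spatial.transform import Rotation as Ro
C=np.array([590,-31.]);
def plan(th,z,R=100.5,s=None,yaw0=-3.5):
    "to the knob place at joint th (deg): shift in tool axes, turn about tool z"
    s=s or robot.state();r=Ro.from_rotvec(s['tcp_rot']);a=np.radians(180+yaw0+th)
    p=np.array([*(C+R*np.array([np.cos(a),np.sin(a)])),z]);d=p-s['position']
    y=np.array([np.sin(a)*-1,np.cos(a),0]); want=np.column_stack([np.cross(y,[0,0,-1]),y,[0,0,-1]])
    print('t',s['clock'],'pos',s['position'].round(1),'tgt',p.round(1),'tool d',(r.inv().apply(d)).round(1),'turn',(r.inv()*Ro.from_matrix(want)).as_rotvec().round(3),'F',s['ft_force'].round(1),'w',round(s['width'],1),'j',s['joint_positions'].round(2))
E
python3 -c "
from h import *;plan(0,226)"
```

```text
t 0.1 pos [ 230.5 -471.3  226.1] tgt [489.7 -24.9 226. ] tool d [ 428.9 -287.2    0.6] turn [-0.001  0.     0.516] F [ 0.4 -0.2 -0.5] w 91.9 j [-1.26  0.34  1.52 -0.    1.28 -0.15]
```

Request:
drive_tool(moves=[{"dx": 38, "dy": -26, "dz": 0, "wx": 0, "wy": 0, "wz": 0}, {"dx": 38, "dy": -26, "dz": 0, "wx": 0, "wy": 0, "wz": 0}, {"dx": 38, "dy": -26, "dz": 0, "wx": 0, "wy": 0, "wz": 0}, {"dx": 38, "dy": -26, "dz": 0, "wx": 0, "wy": 0, "wz": 0}, {"dx": 38, "dy": -26, "dz": 0, "wx": 0, "wy": 0, "wz": 0}], hand=70, grip_force=20)

```text
clock: 0.6
position: [344.7, -268.9, 223.6]
tcp_rot: [-3.061, -0.692, 0.003]
ft_force: [0.3, -0.4, 0.7]
width: 70.0
```

```bash
python3 -c "
from h import *;plan(0,226)"
```

```text
t 0.6 pos [ 344.7 -268.9  223.6] tgt [489.7 -24.9 226. ] tool d [ 235.9 -157.9   -2. ] turn [-0.004  0.002  0.506] F [ 0.3 -0.4  0.7] w 70.0 j [-0.84  0.19  1.75  0.    1.21  0.29]
```

Request:
drive_tool(moves=[{"dx": 38, "dy": -26, "dz": 0, "wx": 0, "wy": 0, "wz": 0.1}, {"dx": 35, "dy": -29, "dz": 0, "wx": 0, "wy": 0, "wz": 0.1}, {"dx": 32, "dy": -33, "dz": 0, "wx": 0, "wy": 0, "wz": 0.1}, {"dx": 29, "dy": -36, "dz": 0, "wx": 0, "wy": 0, "wz": 0.1}, {"dx": 25, "dy": -38, "dz": 0, "wx": 0, "wy": 0, "wz": 0.1}])

```text
clock: 1.1
position: [464.2, -62.6, 223.3]
tcp_rot: [-3.136, 0.117, 0.006]
ft_force: [1.2, -0.5, 0.6]
width: 69.9
```

```bash
python3 -c "
from h import *;plan(0,160)"
```

```text
t 1.1 pos [464.2 -62.6 223.3] tgt [489.7 -24.9 160. ] tool d [ 22.8 -39.3  63.4] turn [-0.004  0.004 -0.014] F [ 1.2 -0.5  0.6] w 69.9 j [-0.3   0.24  1.67  0.    1.23  1.35]
```

Request:
drive_tool(moves=[{"dx": 11, "dy": -20, "dz": 10, "wx": 0, "wy": 0, "wz": 0}, {"dx": 11, "dy": -19, "dz": 10, "wx": 0, "wy": 0, "wz": -0.014}, {"dx": 0, "dy": 0, "dz": 22, "wx": 0, "wy": 0, "wz": 0}, {"dx": 0, "dy": 0, "dz": 20, "wx": 0, "wy": 0, "wz": 0}, {"dx": 0, "dy": 0, "dz": 0, "wx": 0, "wy": 0, "wz": 0}])

```text
clock: 1.6
position: [491.5, -16.5, 158.5]
tcp_rot: [-3.135, 0.084, 0.007]
ft_force: [0.4, 0.0, -1.1]
width: 70.3
```

Run:
```python
from h import *;plan(0,91)
for n,b in(('top',(190,150,330,290)),('side',(220,140,350,250))):
    c=robot.camera(n);x0,y0,x1,y1=b
    cv2.imwrite(f'pics/{n}1.png',cv2.resize(c['color'][y0:y1,x0:x1,::-1],None,fx=4,fy=4,interpolation=cv2.INTER_CUBIC))
```

```text
t 1.6 pos [491.5 -16.5 158.5] tgt [489.7 -24.9  91. ] tool d [-1.1  8.8 67.4] turn [-0.005  0.004  0.007] F [ 0.4  0.  -1.1] w 70.3 j [-0.19  0.35  1.71  0.    1.08  1.43]
```

View pics/side1.png

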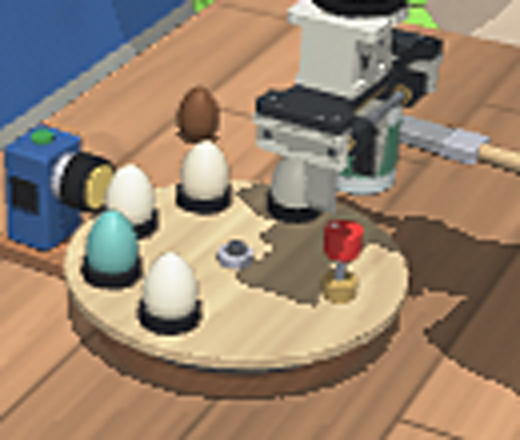

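The side crop shows the knob at crop (343,240) with the pin home and the gripper above and behind it. I'll compare the projected fingertips with the picture before descending.

Run:
```python
from h import *
s=np.load('side.npy',allow_pickle=True).item();st=robot.state();r=Ro.from_rotvec(st['tcp_rot'])
for y in(-35,0,35): print(y,(proj(s,st['position']+r.apply([0,y,0]))-[220,140])*4)
print((proj(s,[489.5,-24.8,110])-[220,140])*4)
```

```text
-35 [321.41397874 202.56824026]
0 [341.08993795 185.27990798]
35 [360.00975017 168.65596619]
[344.23855601 236.46487339]
```

View pics/top1.png

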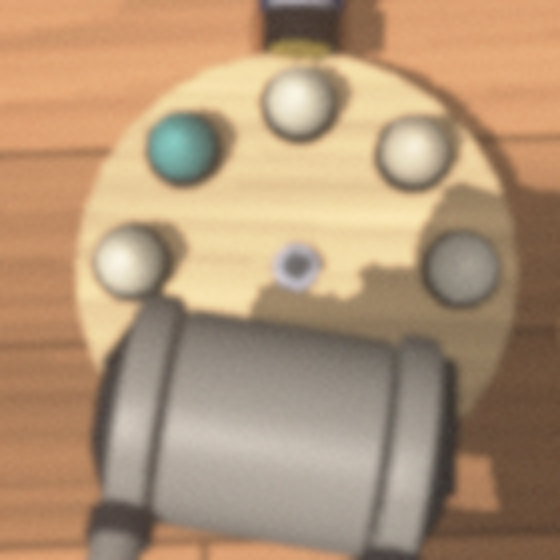

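The fingertips project onto the picture as expected, and the top view shows the wrist covering the knob area. Next I correct in y and descend.

Request:
drive_tool(moves=[{"dx": -1, "dy": 8.5, "dz": 5, "wx": 0, "wy": 0, "wz": 0.005}, {"dx": 0, "dy": 0, "dz": 15, "wx": 0, "wy": 0, "wz": 0}, {"dx": 0, "dy": 0, "dz": 20, "wx": 0, "wy": 0, "wz": 0}, {"dx": 0, "dy": 0, "dz": 15, "wx": 0, "wy": 0, "wz": 0}, {"dx": 0, "dy": 0, "dz": 5, "wx": 0, "wy": 0, "wz": 0}])

```text
clock: 2.2
position: [495.0, -30.1, 104.4]
tcp_rot: [-3.139, 0.099, -0.019]
ft_force: [0.7, 0.3, -0.5]
width: 70.3
```

```bash
python3 -c "
from h import *;plan(0,91)"
```

```text
t 2.2 pos [495.  -30.1 104.4] tgt [489.7 -24.9  91. ] tool d [-5.8 -4.9 13.3] turn [-0.002 -0.012 -0.002] F [ 0.7  0.3 -0.5] w 70.3 j [-0.22  0.42  1.78  0.    0.93  1.41]
```

Request:
drive_tool(moves=[{"dx": -5, "dy": -4.5, "dz": 4, "wx": 0, "wy": -0.012, "wz": 0}, {"dx": 0, "dy": 0, "dz": 4, "wx": 0, "wy": 0, "wz": 0}, {"dx": 0, "dy": 0, "dz": 4, "wx": 0, "wy": 0, "wz": 0}, {"dx": 0, "dy": 0, "dz": 0, "wx": 0, "wy": 0, "wz": 0}])

```text
clock: 2.6
position: [491.0, -26.3, 93.4]
tcp_rot: [-3.139, 0.101, -0.004]
ft_force: [0.5, 1.0, -0.6]
width: 69.7
```

```bash
python3 -c "
from h import *;plan(0,91)"
```

```text
t 2.6 pos [491.  -26.3  93.4] tgt [489.7 -24.9  91. ] tool d [-1.4 -1.3  2.4] turn [-0.001 -0.002 -0.004] F [ 0.5  1.  -0.6] w 69.7 j [-0.21  0.44  1.8   0.    0.91  1.42]
```

Request:
drive_tool(moves=[{"dx": -1, "dy": -1, "dz": 1.5, "wx": 0, "wy": 0, "wz": 0}, {"dx": 0, "dy": 0, "dz": 0, "wx": 0, "wy": 0, "wz": 0}, {"dx": 0, "dy": 0, "dz": 0, "wx": 0, "wy": 0, "wz": 0}, {"dx": 0, "dy": 0, "dz": 0, "wx": 0, "wy": 0, "wz": 0}, {"dx": 0, "dy": 0, "dz": 0, "wx": 0, "wy": 0, "wz": 0}], hand=25, grip_force=25)

```text
clock: 3.1
position: [490.7, -25.1, 92.8]
tcp_rot: [-3.14, 0.101, -0.007]
ft_force: [0.2, -0.0, 0.2]
width: 34.7
```

```bash
python3 -c "
from h import *;plan(0,91)"
```

```text
t 3.1 pos [490.7 -25.1  92.8] tgt [489.7 -24.9  91. ] tool d [-1.1 -0.2  1.8] turn [-0.001 -0.004 -0.003] F [ 0.2 -0.   0.2] w 34.7 j [-0.21  0.44  1.8   0.    0.9   1.43]
```

Request:
drive_tool(moves=[{"dx": 0, "dy": 0, "dz": 0, "wx": 0, "wy": 0, "wz": 0}, {"dx": 0, "dy": 0, "dz": 0, "wx": 0, "wy": 0, "wz": 0}, {"dx": 0, "dy": 0, "dz": -5, "wx": 0, "wy": 0, "wz": 0}, {"dx": 0, "dy": 0, "dz": -5, "wx": 0, "wy": 0, "wz": 0}, {"dx": 0, "dy": 0, "dz": -4, "wx": 0, "wy": 0, "wz": 0}])

```text
clock: 3.6
position: [490.5, -25.2, 106.1]
tcp_rot: [-3.139, 0.101, -0.004]
ft_force: [2.3, -0.4, -9.1]
width: 31.6
```

```bash
python3 -c "
from h import *;plan(0,107)"
```

```text
t 3.6 pos [490.5 -25.2 106.1] tgt [489.7 -24.9 107. ] tool d [-0.8 -0.3 -0.9] turn [-0.001 -0.003 -0.003] F [ 2.3 -0.4 -9.1] w 31.6 j [-0.21  0.42  1.78  0.    0.94  1.43]
```

Request:
drive_tool(moves=[{"dx": 0, "dy": -2, "dz": 0, "wx": 0, "wy": 0, "wz": 0.02}, {"dx": 0, "dy": -3, "dz": 0, "wx": 0, "wy": 0, "wz": 0.03}, {"dx": 0.1, "dy": -4, "dz": 0, "wx": 0, "wy": 0, "wz": 0.04}, {"dx": 0.1, "dy": -4, "dz": 0, "wx": 0, "wy": 0, "wz": 0.04}, {"dx": 0.1, "dy": -4, "dz": 0, "wx": 0, "wy": 0, "wz": 0.04}])

```text
clock: 4.1
position: [492.5, -8.7, 105.4]
tcp_rot: [3.117, -0.384, 0.002]
ft_force: [2.8, -3.0, -8.1]
width: 31.0
```

```bash
python3 -c "
from h import *;plan(-10,106)"
```

```text
t 4.1 pos [492.5  -8.7 105.4] tgt [492.3  -7.5 106. ] tool d [-0.5 -1.1 -0.6] turn [ 0.    -0.001 -0.01 ] F [ 2.8 -3.  -8.1] w 31.0 j [-0.17  0.42  1.78 -0.    0.94  1.64]
```

Request:
drive_tool(moves=[{"dx": 0, "dy": -4.5, "dz": -0.2, "wx": 0, "wy": 0, "wz": 0.04}, {"dx": 0, "dy": -4.5, "dz": -0.2, "wx": 0, "wy": 0, "wz": 0.045}, {"dx": 0.1, "dy": -4.5, "dz": -0.2, "wx": 0, "wy": 0, "wz": 0.045}, {"dx": 0.1, "dy": -4.5, "dz": -0.2, "wx": 0, "wy": 0, "wz": 0.045}, {"dx": 0.1, "dy": -4.5, "dz": -0.2, "wx": 0, "wy": 0, "wz": 0.045}])

```text
clock: 4.6
position: [499.5, 12.6, 104.9]
tcp_rot: [3.049, -0.745, -0.002]
ft_force: [1.6, -2.2, -8.1]
width: 31.2
```

```bash
python3 -c "
from h import *;plan(-35,106)"
```

```text
t 4.6 pos [499.5  12.6 104.9] tgt [511.3  31.6 106. ] tool d [  1.8 -22.3  -1.2] turn [0.003 0.    0.193] F [ 1.6 -2.2 -8.1] w 31.2 j [-0.13  0.43  1.76 -0.    0.95  1.93]
```

Request:
drive_tool(moves=[{"dx": 0.1, "dy": -5, "dz": -0.4, "wx": 0, "wy": 0, "wz": 0.045}, {"dx": 0.1, "dy": -5, "dz": -0.3, "wx": 0, "wy": 0, "wz": 0.045}, {"dx": 0.1, "dy": -5, "dz": -0.3, "wx": 0, "wy": 0, "wz": 0.045}, {"dx": 0.1, "dy": -4, "dz": -0.3, "wx": 0, "wy": 0, "wz": 0.03}, {"dx": 0.1, "dy": -2, "dz": -0.3, "wx": 0, "wy": 0, "wz": 0.02}])

```text
clock: 5.1
position: [509.7, 30.1, 104.6]
tcp_rot: [2.957, -1.041, -0.007]
ft_force: [1.0, -2.3, -9.0]
width: 31.6
```

```bash
python3 -c "
from h import *;plan(-36,106)"
```

```text
t 5.1 pos [509.7  30.1 104.6] tgt [512.5  32.9 106. ] tool d [ 0.4 -3.9 -1.5] turn [0.008 0.002 0.012] F [ 1.  -2.3 -9. ] w 31.6 j [-0.09  0.45  1.72 -0.01  0.97  2.16]
```

Request:
drive_tool(moves=[{"dx": 0.2, "dy": -1.5, "dz": -0.3, "wx": 0, "wy": 0, "wz": 0.01}, {"dx": 0, "dy": 0, "dz": 0, "wx": 0, "wy": 0, "wz": 0}, {"dx": 0, "dy": 0, "dz": 0, "wx": 0, "wy": 0, "wz": 0}])

```text
clock: 5.4
position: [510.6, 31.3, 104.4]
tcp_rot: [2.951, -1.058, -0.009]
ft_force: [1.1, 0.3, -8.8]
width: 31.4
```

Request:
drive_tool(moves=[{"dx": 0, "dy": 0, "dz": 0, "wx": 0, "wy": 0, "wz": 0}, {"dx": 0, "dy": 0, "dz": 0, "wx": 0, "wy": 0, "wz": 0}, {"dx": 0, "dy": 0, "dz": 0, "wx": 0, "wy": 0, "wz": 0}], hand=38)

```text
clock: 5.7
position: [511.0, 31.5, 106.3]
tcp_rot: [2.952, -1.058, -0.006]
ft_force: [-0.5, -0.5, 0.7]
width: 38.1
```

Run:
```python
from h import *
plan(-36,101)
c=robot.camera('side');cv2.imwrite('pics/s2.png',cv2.resize(c['color'][140:250,220:350,::-1],None,fx=4,fy=4,interpolation=cv2.INTER_CUBIC))
```

```text
t 5.7 pos [511.   31.5 106.3] tgt [512.5  32.9 101. ] tool d [ 0.2 -2.1  5.3] turn [0.006 0.002 0.001] F [-0.5 -0.5  0.7] w 38.1 j [-0.09  0.45  1.72 -0.01  0.97  2.18]
```

View pics/s2.png

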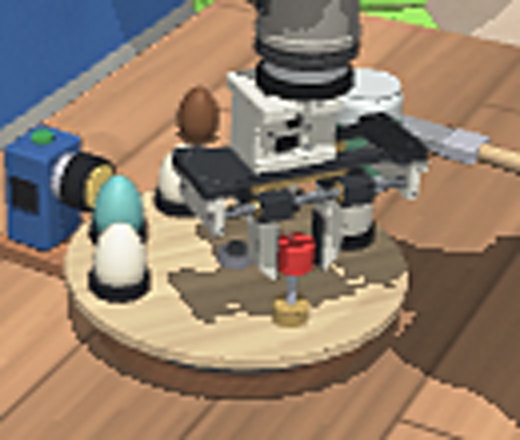

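The side crop shows the fingers straddling the lifted knob at crop (295,255), with all visible eggs upright. Next I push the knob along the arc with one pad and feel for the hole.

Request:
drive_tool(moves=[{"dx": 0, "dy": -1.5, "dz": 2, "wx": 0, "wy": 0, "wz": 0.01}, {"dx": 0, "dy": -1.5, "dz": 2, "wx": 0, "wy": 0, "wz": 0.015}, {"dx": 0, "dy": -1.5, "dz": 0, "wx": 0, "wy": 0, "wz": 0.015}, {"dx": 0, "dy": -1.5, "dz": 0, "wx": 0, "wy": 0, "wz": 0.015}, {"dx": 0, "dy": -1.5, "dz": 0, "wx": 0, "wy": 0, "wz": 0.015}])

```text
clock: 6.25
position: [513.1, 34.8, 102.6]
tcp_rot: [2.904, -1.164, -0.012]
ft_force: [-5.0, -6.7, 5.3]
width: 37.8
```

```bash
cat >> h.py <<'E'
def look():
    s=robot.state();c=robot.camera('side');k,st=blob(c,(0,150,120),(8,255,255),(230,150,330,240))
    d=(s['position'][:2]-C);print('TCP joint deg',round((np.degrees(np.arctan2(d[1],d[0]))-176.5+180)%360-180,1),'R',np.hypot(*d).round(1),'red',k.round(1),st)
    print('Ftool',Ro.from_rotvec(s['tcp_rot']).inv().apply(s['ft_force']).round(1))
    # knob height if on the circle: solve over z for radius 100.5
    for z in range(100,136,1):
        p=ray(c,*k,z)[:2]-C
        if abs(np.hypot(*p)-100.5)<1.5: print('  z',z,'R',np.hypot(*p).round(1),'joint',((np.degrees(np.arctan2(p[1],p[0]))-176.5+180)%360-180).round(1))
E
python3 -c "
from h import *;plan(-40,102);look()"
```

```text
t 6.25 pos [513.1  34.8 102.6] tgt [517.1  38.2 102. ] tool d [ 0.6 -5.2  0.6] turn [ 0.015  0.002 -0.003] F [-5.  -6.7  5.3] w 37.8 j [-0.08  0.47  1.71 -0.01  0.98  2.27]
TCP joint deg -37.1 R 101.2 red [293.3 203.8] [289 198  10  11  72]
Ftool [ 1.   8.4 -5.1]
  z 114 R 100.2 joint -34.3
  z 115 R 101.7 joint -34.8
```

Request:
drive_tool(moves=[{"dx": 0, "dy": 0, "dz": -1, "wx": 0, "wy": 0, "wz": 0}, {"dx": 0, "dy": -1, "dz": -1, "wx": 0, "wy": 0, "wz": 0.01}, {"dx": 0, "dy": -1, "dz": 0, "wx": 0, "wy": 0, "wz": 0.01}, {"dx": 0, "dy": -1, "dz": 0, "wx": 0, "wy": 0, "wz": 0.01}])

```text
clock: 6.7
position: [512.7, 35.9, 103.6]
tcp_rot: [2.879, -1.213, -0.021]
ft_force: [-4.6, -5.7, 4.4]
width: 38.2
```

```bash
python3 -c "
from h import *;plan(-40,102);look()
c=robot.camera('side');cv2.imwrite('pics/s3.png',cv2.resize(c['color'][140:250,220:350,::-1],None,fx=4,fy=4,interpolation=cv2.INTER_CUBIC))"
```

```text
t 6.7 pos [512.7  35.9 103.6] tgt [517.1  38.2 102. ] tool d [ 1.5 -4.8  1.4] turn [ 0.022  0.006 -0.038] F [-4.6 -5.7  4.4] w 38.2 j [-0.07  0.47  1.71 -0.02  0.99  2.31]
TCP joint deg -37.4 R 102.3 red [293.  203.7] [288 198  10  11  74]
Ftool [ 0.9  7.4 -4.3]
  z 114 R 99.7 joint -34.7
  z 115 R 101.2 joint -35.2
```

View pics/s3.png

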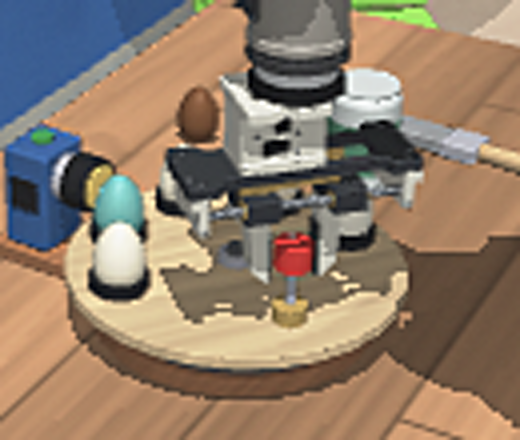

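Request:
drive_tool(moves=[{"dx": 0, "dy": 2, "dz": 0, "wx": 0.01, "wy": 0, "wz": -0.01}, {"dx": 0, "dy": 1.5, "dz": 0, "wx": 0.01, "wy": 0, "wz": -0.02}, {"dx": 0, "dy": 0, "dz": 0, "wx": 0, "wy": 0, "wz": 0}])

```text
clock: 7.1
position: [511.4, 34.3, 104.0]
tcp_rot: [-2.909, 1.175, 0.005]
ft_force: [-0.2, -0.6, 1.1]
width: 38.2
```

```bash
python3 -c "
from h import *
s=robot.state();r=Ro.from_rotvec(s['tcp_rot']).inv();print(r.apply(s['moment']),r.apply(s['ft_force']))
plan(-36,103);look()
robot.camera=lambda n:np.load(n+'.npy',allow_pickle=True).item()
print('initial');look()"
```

```text
[ 0.01493772 -0.11483589 -0.01239856] [ 0.22535131  0.56085127 -1.06139612]
t 7.1 pos [511.4  34.3 104. ] tgt [512.5  32.9 103. ] tool d [1.7 0.3 1. ] turn [-0.003  0.004 -0.078] F [-0.2 -0.6  1.1] w 38.2 j [-0.09  0.46  1.73  0.01  0.96  2.25]
TCP joint deg -36.2 R 102.2 red [293.1 204.7] [289 201   9   8  61]
Ftool [ 0.2  0.6 -1.1]
  z 110 R 99.2 joint -34.2
  z 111 R 100.7 joint -34.6
initial
TCP joint deg -36.3 R 102.1 red [305.6 199.7] [301 195  10  10  74]
Ftool [-1.  -0.3 -0.9]
  z 108 R 99.7 joint -0.7
  z 109 R 100.4 joint -1.6
  z 110 R 101.2 joint -2.5
  z 111 R 102.0 joint -3.3
```

```bash
python3 -c "
from h import *
c=robot.camera('side');cv2.imwrite('pics/s4.png',cv2.resize(c['color'][170:235,260:330,::-1],None,fx=8,fy=8,interpolation=cv2.INTER_CUBIC))"
```

```text
(no output)
```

View pics/s4.png

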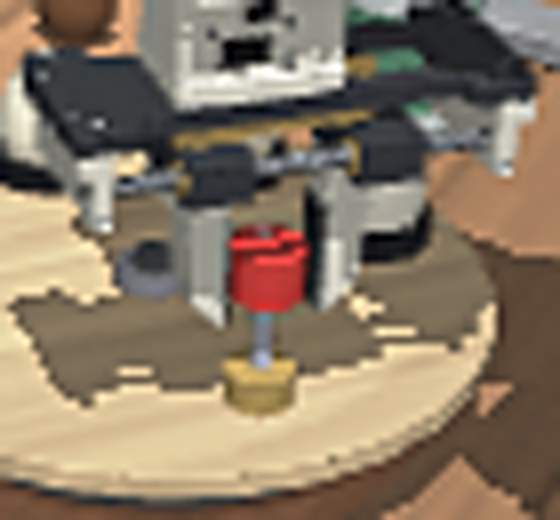

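The crop shows the knob still riding high, with stem visible, and centred between the pads. Now I'll grip it very lightly at 3 N so the spring can still drop the pin, and carry it along the arc.

Request:
drive_tool(moves=[{"dx": 1, "dy": 0, "dz": 0, "wx": 0, "wy": 0, "wz": -0.06}, {"dx": 0.5, "dy": 0, "dz": 0, "wx": 0, "wy": 0, "wz": -0.02}, {"dx": 0, "dy": 0, "dz": 0, "wx": 0, "wy": 0, "wz": 0}], hand=30, grip_force=3)

```text
clock: 7.5
position: [511.7, 32.5, 104.0]
tcp_rot: [-2.958, 1.056, 0.008]
ft_force: [-1.4, -2.5, 0.8]
width: 31.7
```

```bash
python3 -c "
from h import *
plan(-38,104);look()"
```

```text
t 7.5 pos [511.7  32.5 104. ] tgt [514.7  35.6 104. ] tool d [ 0.4 -4.3 -0.1] turn [0.002 0.005 0.038] F [-1.4 -2.5  0.8] w 31.7 j [-0.09  0.46  1.72  0.    0.97  2.17]
TCP joint deg -35.5 R 100.8 red [293.8 203.7] [290 198   8  11  64]
Ftool [ 0.5  2.8 -0.8]
  z 113 R 99.1 joint -32.9
  z 114 R 100.6 joint -33.4
```

Request:
drive_tool(moves=[{"dx": 0, "dy": -1.5, "dz": 0, "wx": 0, "wy": 0, "wz": 0.015}, {"dx": 0, "dy": -1.5, "dz": 0, "wx": 0, "wy": 0, "wz": 0.015}, {"dx": 0, "dy": -1.5, "dz": 0, "wx": 0, "wy": 0, "wz": 0.015}, {"dx": 0, "dy": -1.5, "dz": 0, "wx": 0, "wy": 0, "wz": 0.015}])

```text
clock: 7.95
position: [513.7, 35.4, 103.8]
tcp_rot: [2.917, -1.152, -0.014]
ft_force: [-4.1, -4.4, 2.0]
width: 38.3
```

```bash
python3 -c "
from h import *
plan(-40,104);look()"
```

```text
t 7.95 pos [513.7  35.4 103.8] tgt [517.1  38.2 104. ] tool d [ 0.6 -4.3 -0.2] turn [0.008 0.006 0.007] F [-4.1 -4.4  2. ] w 38.3 j [-0.08  0.46  1.71 -0.    0.98  2.25]
TCP joint deg -37.5 R 101.2 red [293.1 203.9] [288 199  10  10  74]
Ftool [ 0.   6.1 -2. ]
  z 114 R 100.5 joint -34.8
  z 115 R 101.9 joint -35.3
```

Run:
```python
from h import *
t0=np.load('side.npy',allow_pickle=True).item();c=robot.camera('side')
for im,b in((t0,(295,203,315,220)),(c,(280,208,305,226))):
    k,sk=blob(im,(0,150,120),(8,255,255),(230,150,330,240));g,sg=blob(im,(18,120,60),(28,255,255),b)
    print(k,sk,g,sg, 'bush pos',ray(im,*g,68),'diff',g-k)
for a in(0,-35,-40):
    r=np.radians(176.5+a);x,y=C+100.5*np.array([np.cos(r),np.sin(r)])
    print(a,[(z,proj(c,[x,y,z]).round(1)) for z in(68,110,115,120)])
# egg directions from top view
c=robot.camera('top');b,st=blob(c,(75,80,50),(100,255,255),(200,150,330,200));p=ray(c,*b,95)[:2]-C;print('blue',b,st,p,np.degrees(np.arctan2(p[1],p[0])))
t=np.load('top.npy',allow_pickle=True).item();b,st=blob(t,(75,80,50),(100,255,255),(200,150,330,200));p=ray(t,*b,95)[:2]-C;print('blue0',b,st,p,np.degrees(np.arctan2(p[1],p[0])))
```

```text
[305.58108108 199.68918919] [301 195  10  10  74] [304.26666667 211.84444444] [301 208   8   8  45] bush pos [487.1107169  -11.87423882  68.        ] diff [-1.31441441 12.15525526]
[293.05405405 203.86486486] [288 199  10  10  74] [291.75       217.61538462] [288 214   9   8  52] bush pos [508.17090149  41.65207728  68.        ] diff [-1.30405405 13.75051975]
0 [(68, array([305.1, 209.9])), (110, array([306. , 199.1])), (115, array([306.1, 197.8])), (120, array([306.2, 196.5]))]
-35 [(68, array([292.2, 215.9])), (110, array([292.9, 204.9])), (115, array([293. , 203.6])), (120, array([293.1, 202.3]))]
-40 [(68, array([289.7, 216.4])), (110, array([290.4, 205.4])), (115, array([290.5, 204.1])), (120, array([290.6, 202.7]))]
blue [254.67857143 175.10714286] [251 171   9   9  56] [107.46541034  21.26513102] 11.193025944164773
blue0 [232.05 185.75] [230 183   5   7  20] [80.82800465 81.85174083] 45.36055495155056
```

Request:
drive_tool(moves=[{"dx": 0, "dy": 1.5, "dz": 0, "wx": 0, "wy": 0, "wz": -0.015}, {"dx": 0, "dy": 1.5, "dz": 0, "wx": 0, "wy": 0, "wz": -0.015}, {"dx": 0, "dy": 0, "dz": 0, "wx": 0, "wy": 0, "wz": 0}, {"dx": 0, "dy": 0, "dz": 0, "wx": 0, "wy": 0, "wz": 0}, {"dx": 0, "dy": 0, "dz": 0, "wx": 0, "wy": 0, "wz": 0}], hand=28, grip_force=25)

```text
clock: 8.6
position: [512.1, 34.0, 104.0]
tcp_rot: [2.935, -1.11, -0.013]
ft_force: [-1.6, -1.1, 0.8]
width: 31.6
```

Request:
drive_tool(moves=[{"dx": 0, "dy": 0, "dz": -2, "wx": 0, "wy": 0, "wz": 0}, {"dx": 0, "dy": 0, "dz": 0, "wx": 0, "wy": 0, "wz": 0}])

```text
clock: 8.8
position: [511.8, 34.0, 104.8]
tcp_rot: [2.934, -1.111, -0.015]
ft_force: [2.8, 0.1, -8.8]
width: 31.6
```

Request:
drive_tool(moves=[{"dx": 0, "dy": 0, "dz": -2, "wx": 0, "wy": 0, "wz": 0}, {"dx": 0, "dy": 0, "dz": 0, "wx": 0, "wy": 0, "wz": 0}])

```text
clock: 9.0
position: [511.8, 34.0, 105.9]
tcp_rot: [2.934, -1.111, -0.017]
ft_force: [1.5, -0.7, -8.0]
width: 31.4
```

```bash
python3 -c "
from h import *
plan(-38,108);look()"
```

```text
t 9.0 pos [511.8  34.  105.9] tgt [514.7  35.6 108. ] tool d [ 1.1 -3.1 -2.1] turn [0.008 0.008 0.   ] F [ 1.5 -0.7 -8. ] w 31.4 j [-0.08  0.46  1.71 -0.    0.98  2.21]
TCP joint deg -36.2 R 101.7 red [293.4 203.6] [290 199   8  10  60]
Ftool [ 1.7 -0.5  7.9]
  z 114 R 99.2 joint -33.7
  z 115 R 100.7 joint -34.2
```

Request:
drive_tool(moves=[{"dx": 0.4, "dy": -1.5, "dz": -0.4, "wx": 0, "wy": 0, "wz": 0.015}, {"dx": 0.4, "dy": -2, "dz": -0.4, "wx": 0, "wy": 0, "wz": 0.015}, {"dx": 0.2, "dy": -1, "dz": -0.4, "wx": 0, "wy": 0, "wz": 0.01}, {"dx": 0, "dy": 0, "dz": 0.6, "wx": 0, "wy": 0, "wz": 0}, {"dx": 0, "dy": 0, "dz": 0.6, "wx": 0, "wy": 0, "wz": 0}])

```text
clock: 9.55
position: [514.4, 37.1, 104.8]
tcp_rot: [2.907, -1.174, -0.022]
ft_force: [0.7, -1.3, -7.6]
width: 31.5
```

```bash
python3 -c "
from h import *
plan(-40,104);look()"
```

```text
t 9.55 pos [514.4  37.1 104.8] tgt [517.1  38.2 104. ] tool d [ 1.2 -2.6  0.8] turn [ 0.011  0.011 -0.009] F [ 0.7 -1.3 -7.6] w 31.5 j [-0.08  0.47  1.7  -0.    0.99  2.26]
TCP joint deg -38.5 R 101.7 red [292.3 204.5] [289 201   8   8  55]
Ftool [1.5 0.3 7.6]
  z 111 R 99.1 joint -35.8
  z 112 R 100.5 joint -36.2
```

Request:
drive_tool(moves=[{"dx": 0.2, "dy": 0, "dz": 0.8, "wx": 0, "wy": 0, "wz": 0}, {"dx": 0, "dy": 0, "dz": 0.8, "wx": 0, "wy": 0, "wz": 0}])

```text
clock: 9.8
position: [514.7, 37.0, 104.0]
tcp_rot: [2.908, -1.174, -0.021]
ft_force: [-2.2, -0.8, 0.8]
width: 31.6
```

Request:
drive_tool(moves=[{"dx": 0.2, "dy": -1, "dz": 0.5, "wx": 0, "wy": 0, "wz": 0.01}, {"dx": 0.2, "dy": -1, "dz": 0.5, "wx": 0, "wy": 0, "wz": 0.01}])

```text
clock: 10.0
position: [515.2, 37.4, 103.9]
tcp_rot: [2.893, -1.203, -0.023]
ft_force: [-5.2, -4.0, 2.7]
width: 31.2
```

Request:
drive_tool(moves=[{"dx": 0.2, "dy": -1, "dz": 0.5, "wx": 0, "wy": 0, "wz": 0.01}, {"dx": 0.2, "dy": -1, "dz": 0.5, "wx": 0, "wy": 0, "wz": 0.01}])

```text
clock: 10.2
position: [515.3, 37.6, 103.9]
tcp_rot: [2.877, -1.233, -0.027]
ft_force: [-5.7, -3.3, 2.4]
width: 31.1
```

```bash
python3 -c "
from h import *
plan(-42,104);look()"
```

```text
t 10.2 pos [515.3  37.6 103.9] tgt [519.6  40.7 104. ] tool d [ 0.7 -5.3 -0.2] turn [ 0.017  0.011 -0.015] F [-5.7 -3.3  2.4] w 31.1 j [-0.07  0.47  1.7  -0.01  0.99  2.31]
TCP joint deg -39.0 R 101.4 red [291.6 204. ] [288 199   9  10  68]
Ftool [-1.6  6.4 -2.2]
  z 114 R 99.5 joint -37.6
  z 115 R 101.1 joint -38.0
```

Request:
drive_tool(moves=[{"dx": 0, "dy": 0, "dz": -1.5, "wx": 0, "wy": 0, "wz": 0}, {"dx": 0.3, "dy": -1.4, "dz": -0.4, "wx": 0, "wy": 0, "wz": 0}, {"dx": 0, "dy": 0, "dz": 1.2, "wx": 0, "wy": 0, "wz": 0}, {"dx": 0, "dy": 0, "dz": 1, "wx": 0, "wy": 0, "wz": 0}])

```text
clock: 10.65
position: [516.6, 38.9, 103.8]
tcp_rot: [2.877, -1.236, -0.027]
ft_force: [-4.6, -0.6, 6.9]
width: 31.2
```

Request:
drive_tool(moves=[{"dx": 0, "dy": 0, "dz": -1.5, "wx": 0, "wy": 0, "wz": 0}, {"dx": 0.2, "dy": -1.4, "dz": -0.4, "wx": 0, "wy": 0, "wz": 0.01}, {"dx": 0, "dy": 0, "dz": 1.2, "wx": 0, "wy": 0, "wz": 0}, {"dx": 0, "dy": 0, "dz": 1, "wx": 0, "wy": 0, "wz": 0}])

```text
clock: 11.05
position: [517.9, 40.3, 103.3]
tcp_rot: [2.871, -1.252, -0.027]
ft_force: [-3.2, -0.2, 5.9]
width: 31.3
```

Request:
drive_tool(moves=[{"dx": 0, "dy": 0, "dz": -1.5, "wx": 0, "wy": 0, "wz": 0}, {"dx": 0.2, "dy": -1.4, "dz": -0.4, "wx": 0, "wy": 0, "wz": 0.01}, {"dx": 0, "dy": 0, "dz": 1.2, "wx": 0, "wy": 0, "wz": 0}, {"dx": 0, "dy": 0, "dz": 1, "wx": 0, "wy": 0, "wz": 0}])

```text
clock: 11.45
position: [519.0, 41.6, 102.1]
tcp_rot: [2.864, -1.268, -0.028]
ft_force: [-1.1, 1.4, -5.3]
width: 31.2
```

```bash
python3 -c "
from h import *
plan(-42,104);look()"
```

```text
t 11.45 pos [519.   41.6 102.1] tgt [519.6  40.7 104. ] tool d [ 1.   0.3 -1.9] turn [ 0.015  0.013 -0.04 ] F [-1.1  1.4 -5.3] w 31.2 j [-0.07  0.48  1.69 -0.    0.99  2.34]
TCP joint deg -42.2 R 101.5 red [290.3 205.6] [286 202   9   8  58]
Ftool [-1.7 -0.2  5.4]
  z 109 R 100.3 joint -40.1
  z 110 R 101.8 joint -40.5
```

The force now shows the tool carrying the spring with the TCP below ring height, so the pin appears to be entering a hole at about -42°. I'll lower further to confirm.

Request:
drive_tool(moves=[{"dx": 0, "dy": 0, "dz": 1.5, "wx": 0, "wy": 0, "wz": 0}, {"dx": 0, "dy": 0, "dz": 1.5, "wx": 0, "wy": 0, "wz": 0}, {"dx": 0, "dy": 0, "dz": 1.5, "wx": 0, "wy": 0, "wz": 0}])

```text
clock: 11.8
position: [519.8, 42.4, 97.6]
tcp_rot: [2.866, -1.269, -0.026]
ft_force: [-1.2, 2.3, -4.9]
width: 31.1
```

Request:
drive_tool(moves=[{"dx": 0, "dy": 0, "dz": 1.5, "wx": 0, "wy": 0, "wz": 0}, {"dx": 0, "dy": 0, "dz": 1.5, "wx": 0, "wy": 0, "wz": 0}, {"dx": 0, "dy": 0, "dz": 0, "wx": 0, "wy": 0, "wz": 0}])

```text
clock: 12.1
position: [519.9, 42.4, 94.7]
tcp_rot: [2.866, -1.269, -0.025]
ft_force: [-2.0, 2.5, -3.1]
width: 31.6
```

Request:
drive_tool(moves=[{"dx": 0, "dy": 0, "dz": 0, "wx": 0, "wy": 0, "wz": 0}, {"dx": 0, "dy": 0, "dz": 0, "wx": 0, "wy": 0, "wz": 0}, {"dx": 0, "dy": 0, "dz": 0, "wx": 0, "wy": 0, "wz": 0}, {"dx": 0, "dy": 0, "dz": 0, "wx": 0, "wy": 0, "wz": 0}], hand=60)

```text
clock: 12.5
position: [521.3, 40.8, 96.2]
tcp_rot: [2.865, -1.268, -0.018]
ft_force: [0.2, -0.1, -0.2]
width: 57.7
```

```bash
python3 -c "
from h import *
plan(-42,95);look()"
```

```text
t 12.5 pos [521.3  40.8  96.2] tgt [519.6  40.7  95. ] tool d [-1.1  1.4  1.2] turn [ 0.012  0.007 -0.039] F [ 0.2 -0.1 -0.2] w 57.7 j [-0.07  0.49  1.69 -0.    0.97  2.34]
TCP joint deg -42.8 R 99.4 red [288.9 207.4] [285 204   9   8  65]
Ftool [ 0.2 -0.1  0.2]
  z 103 R 100.2 joint -42.6
  z 104 R 101.7 joint -42.9
```

Request:
drive_tool(moves=[{"dx": 0, "dy": 0, "dz": -15, "wx": 0, "wy": 0, "wz": 0}, {"dx": 0, "dy": 0, "dz": -25, "wx": 0, "wy": 0, "wz": 0}, {"dx": 0, "dy": 0, "dz": -30, "wx": 0, "wy": 0, "wz": 0}, {"dx": -20, "dy": 0, "dz": -30, "wx": 0, "wy": 0, "wz": 0}, {"dx": -25, "dy": 0, "dz": -30, "wx": 0, "wy": 0, "wz": 0}])

```text
clock: 13.05
position: [491.6, 72.9, 226.7]
tcp_rot: [2.859, -1.271, -0.03]
ft_force: [0.1, 1.0, -0.1]
width: 59.6
```

Request:
drive_tool(moves=[{"dx": -20, "dy": 25, "dz": -20, "wx": 0, "wy": 0, "wz": 0}, {"dx": -20, "dy": 30, "dz": 0, "wx": 0, "wy": 0, "wz": 0}, {"dx": -20, "dy": 30, "dz": 0, "wx": 0, "wy": 0, "wz": 0}, {"dx": -10, "dy": 30, "dz": 0, "wx": 0, "wy": 0, "wz": 0}, {"dx": 0, "dy": 0, "dz": 0, "wx": 0, "wy": 0, "wz": 0}])

```text
clock: 13.55
position: [356.1, 49.0, 255.0]
tcp_rot: [2.865, -1.267, -0.013]
ft_force: [0.1, -0.2, -0.0]
width: 60.1
```

Run:
```python
from h import *
plan(-42,95);look()
t0=np.load('side.npy',allow_pickle=True).item();c=robot.camera('side')
for im,b in((t0,(295,203,315,220)),(c,(275,206,305,226))):
    k,sk=blob(im,(0,150,120),(8,255,255),(230,150,330,240));g,sg=blob(im,(18,120,60),(28,255,255),b);print(k,sk,g,sg,'diff',g-k)
t=robot.camera('top');b,st=blob(t,(75,80,50),(100,255,255),(200,150,330,200));p=ray(t,*b,95)[:2];print('blue',b,st,p)
a=np.radians(-3.5);print('spot',C+110*np.array([np.cos(a),np.sin(a)]))
A=cv2.resize(c['color'][140:250,220:350,::-1],(520,440),interpolation=2);B=cv2.resize(t['color'][120:285,195:335,::-1],None,fx=440/165,fy=440/165)
B=B[:,:280] if B.shape[1]+520>800 and 0 else cv2.resize(B,(280,330));B=cv2.copyMakeBorder(B,0,110,0,0,0);cv2.imwrite('pics/end.png',np.hstack([A,B]))
```

```text
t 13.55 pos [356.1  49.  255. ] tgt [519.6  40.7  95. ] tool d [ 116.8 -117.1  158.3] turn [ 0.011  0.004 -0.038] F [ 0.1 -0.2 -0. ] w 60.1 j [-0.07  0.01  1.86 -0.01  1.28  2.33]
TCP joint deg -15.4 R 247.2 red [289.2 206.5] [285 201   9  11  78]
Ftool [0.2 0.1 0. ]
  z 106 R 99.9 joint -42.2
  z 107 R 101.4 joint -42.5
[305.58108108 199.68918919] [301 195  10  10  74] [304.26666667 211.84444444] [301 208   8   8  45] diff [-1.31441441 12.15525526]
[289.12658228 206.46835443] [285 201   9  11  79] [287.77083333 218.39583333] [284 215   9   8  48] diff [-1.35574895 11.9274789 ]
blue [260.37931034 173.55172414] [258 171   6   7  29] [701.16424527 -24.97089306]
spot [699.79482783 -37.71533935]
```

View pics/end.png

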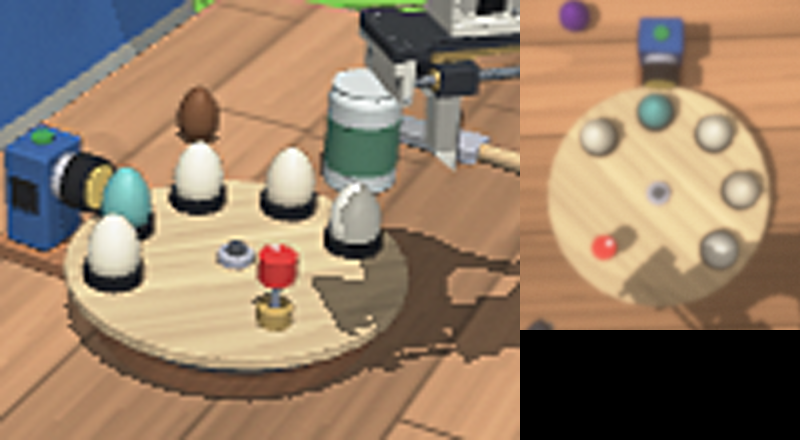

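The knob-to-bush spacing is 11.9 px against 12.2 px at the start, so the pin is home. The blue-green egg faces the lamp, all eggs are upright, and the arm is clear.

```bash
python3 -c "
from h import *;print(robot.sign_off())"
```

```text
the job is handed in; nothing more can be done
None
```

The blue-green egg is in front of the lamp with the index pin down in its station's hole, and I handed the job in at about 14 s. `sign_off` gave no verdict.

**What I did:** I gripped the red knob, lifted it about 13 mm and turned the carousel clockwise. I felt for the hole in small hops until the pin dropped at about -42°. Then I lowered it home, let go and moved the arm clear.

**Last checks:**
- **Pin:** the knob-to-bush spacing in the side picture was 11.9 px, against 12.2 px at the start, so the pin is home.
- **Egg position:** the top camera put the egg about 13 mm from the lamp spot, while the pin angle suggests about 5 mm. The two disagree, but both are inside the 24 mm limit.
- **Eggs and arm:** all five eggs stood upright in the final picture, and the wrist force was near zero.
- **Bystanders:** the tin looked undisturbed in the last crop. The tray was outside it and the brush only partly visible, but the arm stayed well away from both.

**What didn't go to plan:**
- My first attempts to push the knob sideways with one finger stalled at 6–8 N, well above the 2 N given. I switched to lifting and hopping along the arc.
- Some mid-way knob heights from the camera were several millimetres off because of shading, so I relied on the force readings there.

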